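# Clear the clamp arm off the stirrer controller and switch it off

## Robot

A 6-joint arm with a two-finger parallel gripper is mounted at the origin on the work surface. World frame = base frame: x ahead of the robot, y to its left, z up, the work surface at z = 0. Lengths are in m, angles in rad, forces in N, time in s.
With the tool pointing down it reaches from about 0.4 to 0.825 m from the base axis. Payload 7 kg.
Tool frame: the origin (TCP) lies on the centre line of the jaws, within the pads' length; the fingertips stand 22 mm ahead of it and the grasp point (between the pads) lies 3 mm ahead of it; z points along the fingers, y is the direction in which the jaws open and shut (so a half turn about z gives the same grasp; the last joint's range is limited). The gripper opens to 88 mm and grips with 3 to 60 N. Pads are 19 mm wide; open, the fingers measure 130 mm over their backs; the gripper's body (78 mm by 193 mm) begins 47 mm behind the grasp point.
Start: joints at [1.615, 0.359, 0.012, 0, -1.224, -0.288], TCP at [0.163, 0.655, 0.249] pointing down, gripper open.
Joint ranges: [-3.07, 3.07], [-1.43, 2.12], [-1.02, 1.25], [-3.03, 1.67], [-3.05, -0], [-3.03, 3.03]. Speed limits (rad/s): [2.39, 2.39, 3.01, 3.14, 3.14, 3.14].

## Interface

Orientations are given as [roll, pitch, yaw] about the fixed x, y, z axes, in that order (R = Rz(yaw) Ry(pitch) Rx(roll)).
In Python, from station import arm gives the robot as it stands. The module is installed in compiled form; this text tells all that it offers.
- The arm moves only by the tool arm_command, never from a script. Its argument "motion" is a list of rows, each a list of 3 entries, a list of its own where there are three numbers: the shift along the tool's x, y, z in mm, then the turn, a rotation vector about the tool's x, y, z in degrees, then the opening, from 0 (shut) to 1 (fully open). In form: [[[tx, ty, tz], [wx, wy, wz], grip], ...]. A call has 1 to 20 rows; each row shifts and turns the commanded pose from where the row before left it, along the tool's axes as they then stand; what a row does not reach is not made up. A row lasts 1/12 s, in which the tool goes at most 41.7 mm and 7.16 degrees, less where a joint would pass 70% of its speed; a pose out of reach is approached as far as the arm can. A call is refused whole if a number of a shift passes 41.7 or a number of a turn 7.16, either way. A call with a gripper value outside its range is refused whole. The fingers move at their own pace and stop on an object; "newtons" is the grip in N (left out, the last holds). Time passes only in rows, so rows that do not move let the fingers close. It gives the time, the measured TCP pose, the force and the opening at its end, in the units of the state.
- arm.get_state(): the state, without advancing time (a new reading comes with each control period).
- arm.grab_frame(name): name is "side" or "top" or "wrist"; returns the picture (400x640x3 uint8, red, green, blue); there is no depth.
- arm.camera_info(name): a dict with "fov_y" (degrees; the focal length in pixels is half the picture's height over the tangent of half this angle, whatever the lens; pixels are square), "cx", "cy" (the principal point, pixels), "k1" (the pictures are not rectified: a ray, as slopes to the right and down, at radius r is drawn at 1 + k1 r^2 times it, then the intrinsics apply), "view" (4x4, takes a point from world to camera coordinates); the wrist camera has in their place "tool_from_camera" (4x4, takes a point from camera to tool coordinates, whose origin is the TCP and whose axes are the flange's). Camera axes: x right, y down, z forward; pixel columns grow to the right and rows downward; lengths in m; the calibration is good to about 2 mm. A picture is of the moment at which its call begins: read the wrist's pose just before it. camera_info takes no time and is no camera call.
- arm.job_done(): hands the job in, once; it reports no verdict.
The state is a dict: "t": time; "q": joint angles; "qd": joint speeds; "joint_efforts": joint torques, N m; "eef_pos": TCP position; "ee_rot": TCP orientation; "force": force on the tool from outside, world axes, zero at the start; "moment": the same for the moment, N m; "width": finger opening in m.
Only numpy, scipy, OpenCV 4.12 (cv2) and the standard library are available. Lean on these libraries where they do the work, as an engineer would, in place of code of your own. Each camera call takes 0.05 s, during which the arm holds its last target. There are 200 camera calls.

## Task

The stirrer controller has been left switched to forward, and a clamp arm was left lying across the guard bars of its switch, jamming the toggle. Lift the clamp arm off and lay it down flat inside the steel tray without dropping it, and only then bring the toggle to its middle position (off), never letting it flip over to reverse. Do not move or tip the jar, beaker, flask, bottle or the boss head.

Things in the scene. Friction and masses are not known exactly. Their poses are not given: they have to be found in the camera images.
- controller: White bench controller, fixed, 181 mm deep (x), 200 mm wide (y), with a white panel sloping 25 deg: it faces up and towards the body's -x. The front edge is 45 mm, the back edge 130 mm above the bench. Origin on the bench, straight below the toggle's pivot; z up, +y is the toggle's forward side. Two black knobs 12 mm high stand near the panel's upper corners.
- switch (a point): The toggle's pivot, in the panel's surface, 94 mm above the bench. Fixed axes of the panel: x up-slope, y the controller's y, z out of the panel (tilted 25 deg from vertical). The panel runs from x = -115 to +85 mm. Two steel guard bars 8 mm thick run along y from -52 to +52 mm at x = -30 and +30 mm, on end posts, their tops at z = 34 mm.
- toggle (a joint): Toggle's angle in its switch, hinged about the panel's x: +0.30 rad forward (leans to +y; the start), 0 off, -0.30 reverse. Sprung into all three: from forward it resists with 4-5 N at the tip, fading to nothing at about 0.085; within that it drops by itself to 0 with up to 2 N; past -0.085 it flips to reverse. The switch sits up to 0.1 rad crooked in the panel: off is not square to it.
- toggle_tip (a point): Centre of the 13 mm dark steel ball at the tip of the toggle, a dark steel bat of 8 mm diameter; 64 mm from the pivot. z axis along the bat, pointing outwards.
- clamp_arm: Loose clamp arm, about 0.22 kg, lying over the guard bars up the slope (its x) close beside the toggle, in its way. Flat shank 12 mm wide (y), 18 mm thick (z) from x = -100 to +35 mm, rubber-covered from -100 to -40; then a dark collar to x = 60, 26 mm wide, 6 mm below to 24 mm above the shank's underside, screw up to z = 36; two jaws to x = 91. Origin in the shank's underside.
- clamp_handle (a point): Middle of the clamp arm's rubber handle: in its frame at x = -70 mm, at mid-thickness (9 mm above the underside). Axes of the clamp arm. At the start the handle hangs free over the lower part of the panel, its underside 34 mm out of it. The collar rests just above the upper guard bar and keeps the arm from sliding down; the arm balances near its origin.
- tray: Heavy open tray of bare steel, fixed, 250 (x) x 170 (y) x 22 mm high, walls and floor 3 mm. Origin under its centre.
- boss_head: Loose steel boss head (block 30 x 26 x 30 mm with a thumbscrew to 48 mm along its +y), lying in the +x, +y quarter of the tray. Origin under the block. Leave it alone.
- jar: Amber glass jar, 48 mm wide, 70 mm tall, on the bench; origin under its centre. Leave it alone.
- beaker: Glass beaker, 66 mm wide, 90 mm tall, on the bench; origin under its centre. Leave it alone.
- flask: Glass conical flask, 84 mm wide, 130 mm tall; origin under its centre. Leave it alone.
- bottle: White plastic bottle, 64 mm wide, 150 mm tall; origin under its centre. Leave it alone.
There are look-alikes about, which are no part of the job. Leave any green look-alike of the clamp_arm alone.

How it is judged:
By the outcome, as a careful person would: the job done as asked, in the order asked, and still so for the second after the job is handed in, with the robot touching nothing.
It also fails if it takes over 69 s, if anything falls off the work surface, if the arm or the gripper's body presses on something with over 40 N, if the wrist force passes 120 N, or if a joint passes its speed limit or range.

## Working session

There is one attempt and no reset: what is moved stays moved. The work goes in short steps, Python scripts to look and compute and a tool call to move; the robot and the scene stay as the last step left them, time stands still between calls to the robot, and variables do not carry over. Pictures are saved under pics/ and viewed, on a budget of 10 in all, crops included, one or two more only if the job needs it, and the job is handed in when it is done.

Besides the shell and the picture viewer there is one more tool, called after "Call:" as a command line: name --argument value ..., lists and objects as JSON in quotes. arm_command: Moves the arm, as the interface text tells. Its arguments: {"type":"object","properties":{"motion":{"type":"array","items":{"type":"array"}},"newtons":{"type":"number"}},"required":["motion"]}

```bash
mkdir -p pics; cat > h.py <<'E'
import numpy as np, cv2
from station import arm
from scipy.spatial.transform import Rotation as R
def save(n,f): cv2.imwrite(f'pics/{f}.png',cv2.cvtColor(n,cv2.COLOR_RGB2BGR))
def K(ci): f=200/np.tan(np.radians(ci['fov_y']/2)); return f
def toolT():
    s=arm.get_state(); T=np.eye(4); r=np.array(s['ee_rot'])
    T[:3,:3]=R.from_euler('xyz',r).as_matrix() if r.size==3 else r
    T[:3,3]=s['eef_pos']; return T
def cam(name,T=None):
    ci=arm.camera_info(name)
    C=(T if T is not None else toolT())@np.array(ci['tool_from_camera']) if name=='wrist' else np.linalg.inv(np.array(ci['view']))
    return ci,C
def ray(name,u,v,T=None):
    ci,C=cam(name,T); f=K(ci); d=np.array([(u-ci['cx'])/f,(v-ci['cy'])/f]); s=d.copy()
    for _ in range(30): s=d/(1+ci['k1']*(s@s))
    w=C[:3,:3]@np.array([s[0],s[1],1]); return C[:3,3],w/np.linalg.norm(w)
def plane(name,u,v,z,T=None):
    o,d=ray(name,u,v,T); return o+d*(z-o[2])/d[2]
def tri(*rays):
    A=0;b=0
    for o,d in rays: P=np.eye(3)-np.outer(d,d); A=A+P; b=b+P@o
    p=np.linalg.solve(A,b); return p,[np.linalg.norm((np.eye(3)-np.outer(d,d))@(p-o)) for o,d in rays]
def proj(name,p,T=None):
    ci,C=cam(name,T); q=np.linalg.inv(C)@np.append(p,1); s=q[:2]/q[2]; s=s*(1+ci['k1']*(s@s)); return s*K(ci)+[ci['cx'],ci['cy']]
E
python3 - <<'E'
from h import *
print(arm.get_state())
for n in ['side','top','wrist']: print(arm.camera_info(n))
a=arm.grab_frame('top'); b=arm.grab_frame('side')
np.save('top0.npy',a);np.save('side0.npy',b)
save(cv2.resize(a,(800,500)),'top0'); save(cv2.resize(b,(800,500)),'side0')
E
```

```text
{'t': 0.0, 'q': array([ 1.61511711e+00,  3.59353595e-01,  1.10571976e-02, -3.40474579e-04,
       -1.22409608e+00, -2.88120939e-01]), 'qd': array([ 1.07233508e-03,  7.18769396e-06,  1.16193159e-03,  2.69296384e-04,
       -7.69082999e-05, -1.79819704e-05]), 'joint_efforts': array([ 8.63644673e-04, -5.82716274e+01,  2.93061072e+01,  6.99706972e+00,
        7.16474999e-03, -1.50871174e-04]), 'eef_pos': array([0.16284324, 0.65459478, 0.24764521]), 'ee_rot': array([ 3.13997135e+00, -1.46712467e-04, -2.43915985e-01]), 'force': array([-0.65093922,  0.44530882, -0.61050442]), 'moment': array([-0.09054428, -0.08038766, -0.01696451]), 'width': 0.0871828099710024}
{'fov_y': 56.2538280783689, 'cx': 329.7017210692367, 'cy': 196.21552971130552, 'k1': -0.07364376972327304, 'view': array([[ 0.71497242, -0.6991407 ,  0.00409023, -0.35536237],
       [-0.41619625, -0.43030702, -0.8010097 ,  0.32730875],
       [ 0.56177854,  0.57099751, -0.59863739,  0.86215189],
       [ 0.        ,  0.        ,  0.        ,  1.        ]])}
{'fov_y': 47.23215952210817, 'cx': 318.7900794164898, 'cy': 199.84087398933661, 'k1': 0.015814099132392925, 'view': array([[ 0.01093331, -0.99993563, -0.00303294, -0.01035236],
       [-0.97666891, -0.01002826, -0.21451639,  0.55875154],
       [ 0.21447217,  0.00530756, -0.97671568,  1.33896761],
       [ 0.        ,  0.        ,  0.        ,  1.        ]])}
{'fov_y': 70.5970925173216, 'cx': 322.1298060031052, 'cy': 199.76862452890705, 'k1': -0.04612399460937923, 'tool_from_camera': array([[-8.21551034e-05, -9.50418952e-01, -3.10972360e-01,
         8.38719656e-02],
       [ 9.99999490e-01, -3.90983208e-04,  9.30766932e-04,
        -5.72343599e-04],
       [-1.00620350e-03, -3.10972125e-01,  9.50418500e-01,
        -1.35314030e-01],
       [ 0.00000000e+00,  0.00000000e+00,  0.00000000e+00,
         1.00000000e+00]])}
```

View pics/top0.png

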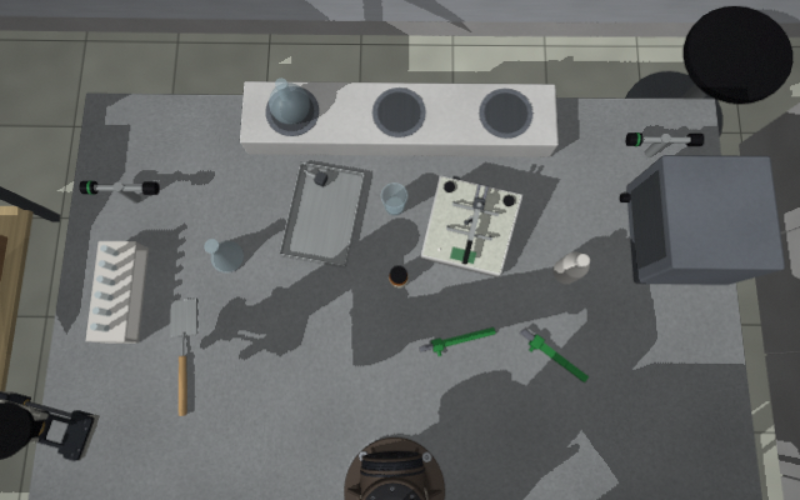

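View pics/side0.png

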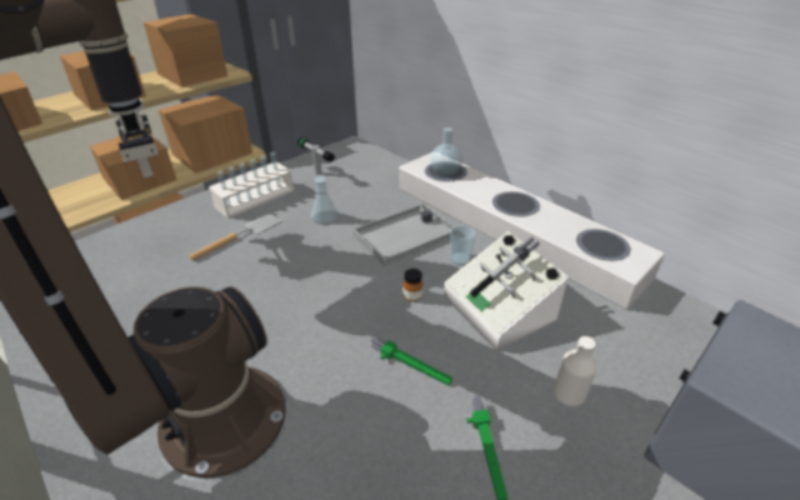

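The clamp arm candidates are three. One has a black handle and lies over the guard bars of the white controller (top view about 473,225; side view about 505,265). Two are green, on the bench (top view 465,340 and 555,355). The black one on the controller fits the description. I'll confirm it in one enlarged crop.

```bash
python3 - <<'E'
from h import *
a=np.load('top0.npy');b=np.load('side0.npy')
c1=cv2.resize(a[130:230,325:430],None,fx=5,fy=5,interpolation=cv2.INTER_CUBIC)
c2=cv2.resize(b[180:280,350:460],None,fx=3,fy=3,interpolation=cv2.INTER_CUBIC)[:, :270]
c1=c1[:500,:525]; o=np.zeros((500,800,3),np.uint8); o[:,:525]=c1; o[:300,530:800]=c2
c3=cv2.resize(a[125:220,215:335],(250,198)); o[302:500,530:780]=c3
save(o,'crop1')
E
```

```text
(no output)
```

View pics/crop1.png

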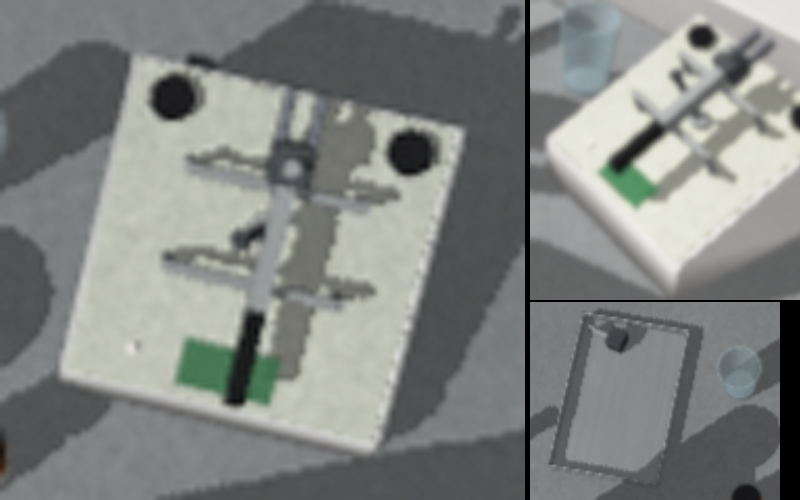

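Crop 1 confirms it. The target has a black handle whose end is at top-image (372,210), with its collar at (383,163). The toggle ball is at (373,178), just left of the shank (+y). The panel corners are at about (351.6,140.4), (418,156), (337.4,204.4) and (400,219).

```bash
cat >> h.py <<'E'
def rz(a): return R.from_euler('z',a).as_matrix()
E
python3 - <<'E'
from h import *
P=lambda u,v,z:plane('top',u,v,z)
TL=P(351.6,140.6,.13);TR=P(418,156.2,.13);BL=P(337.2,204,.045);BR=P(401,218,.045)
print('corners',np.round([TL,TR,BL,BR],3))
print(np.linalg.norm(TL-TR),np.linalg.norm(BL-BR),np.linalg.norm((TL-BL)[:2]),np.linalg.norm((TR-BR)[:2]))
for d in (TL-BL,TR-BR): print('yaw',np.arctan2(d[1],d[0]))
for d in (TL-TR,BL-BR): print('yaw',np.arctan2(-d[0],d[1]))
# tray corners, rim z .022
f=120/250
px=[(588,312),(702,328),(550,462),(656,484)]
q=[P(215+(u-530)*f,125+(v-302)*f,.022) for u,v in px]; print('tray',np.round(q,3))
print(np.linalg.norm(q[0]-q[1]),np.linalg.norm(q[2]-q[3]),np.linalg.norm(q[0]-q[2]),np.linalg.norm(q[1]-q[3]), 'c',np.mean(q,0))
for i,j in((0,2),(1,3)): d=q[i]-q[j]; print('yaw',np.arctan2(d[1],d[0]))
for i,j in((0,1),(2,3)): d=q[i]-q[j]; print('yaw',np.arctan2(-d[0],d[1]))
# controller centre/model: body along x from -115cos25..+85cos25
m=np.mean([TL,TR,BL,BR],0); yaw=np.arctan2(*(((TL-BL)+(TR-BR))[1::-1]))
c=np.cos(np.radians(25)); org=m-rz(yaw)@np.array([-.015*c,0,0]); org[2]=0; print('org',org,yaw)
Rp=rz(yaw)@R.from_euler('y',-25,degrees=True).as_matrix(); piv=org+[0,0,.094]
off=Rp@[0,0,1]
# clamp points: handle mid on handle top z ~52mm panel normal
def onp(u,v,h):
    o,d=ray('top',u,v); n=off; t=(h-(o-piv)@n)/(d@n); return Rp.T@(o+d*t-piv)
for nm,u,v,h in [('hend',372,210.4,.052),('hstart',376,192.4,.052),('screw',383.2,163.4,.07),('ball',373,177.6,.061),
   ('barUL',325+188/5,130+158/5,.034),('barUR',325+370/5,130+207/5,.034),('barLL',325+165/5,130+262/5,.034),('barLR',325+340/5,130+302/5,.034)]:
    print(nm,np.round(onp(u,v,h)*1000,1))
E
```

```text
corners [[ 0.726 -0.101  0.13 ]
 [ 0.679 -0.297  0.13 ]
 [ 0.55  -0.061  0.045]
 [ 0.508 -0.257  0.045]]
0.2018563214253868 0.19997902696716963 0.18048357618300023 0.17574909029619934
yaw -0.2206994535878011
yaw -0.23133251339355507
yaw -0.23427963372243044
yaw -0.21068193501406143
tray [[0.798 0.246 0.022]
 [0.774 0.067 0.022]
 [0.558 0.292 0.022]
 [0.526 0.131 0.022]]
0.1803029607230162 0.16412008760926314 0.2445903105553358 0.25590118406027934 c [0.66389225 0.18373536 0.022     ]
yaw -0.19016788160480724
yaw -0.25244572687183
yaw -0.13644665089624167
yaw -0.19707345932182743
org [ 0.62882692 -0.18210788  0.        ] -0.2259453238480386
hend [-97.8  -5.   52. ]
hstart [-42.4  -3.6  52. ]
screw [47.2 -2.2 70. ]
ball [-0.5 15.8 61. ]
barUL [34.6 55.1 34. ]
barUR [ 30.4 -54.8  34. ]
barLL [-28.7  54.   34. ]
barLR [-28.4 -51.8  34. ]
```

```bash
python3 - <<'E'
from h import *
P=lambda u,v,z:plane('top',u,v,z)
c=np.array([.664,.184]);y=-.2
for n,u,v,z in [('beaker',315.8,151.9,.09),('jar',318.4,219.2,.07),('flask',169,197,.13),('boss',215+(618-530)*.48,125+(340-302)*.48,.03),('bottle',582*.8,259*.8,.15)]:
    p=P(u,v,z); print(n,np.round(p,3),'in tray',np.round(rz(-y)[:2,:2]@(p[:2]-c),3))
T=toolT(); print(T[:3,:3].T@(np.array([.58,.15,.35])-T[:3,3])*1000)
E
```

```text
beaker [0.703 0.006 0.09 ] in tray [ 0.073 -0.167]
jar [ 0.497 -0.004  0.07 ] in tray [-0.126 -0.217]
flask [0.548 0.431 0.13 ] in tray [-0.163  0.219]
boss [0.75  0.196 0.03 ] in tray [0.082 0.028]
bottle [ 0.522 -0.422  0.15 ] in tray [-0.019 -0.622]
[ 526.67668184  389.11742359 -101.65824563]
```

Call:
arm_command --motion '[[[10, 8, -20], [0, 0, 0], 0.45], [[20, 15, -20], [0, 0, 0], 0.45], [[29, 22, -20], [0, 0, 0], 0.45], [[29, 22, -20], [0, 0, 0], 0.45], [[29, 22, -20], [0, 0, 0], 0.45], [[29, 22, 0], [0, 0, 0], 0.45], [[29, 22, 0], [0, 0, 0], 0.45], [[29, 22, 0], [0, 0, 0], 0.45], [[29, 22, 0], [0, 0, 0], 0.45], [[29, 22, 0], [0, 0, 0], 0.45], [[29, 22, 0], [0, 0, 0], 0.45], [[29, 22, 0], [0, 0, 0], 0.45], [[29, 22, 0], [0, 0, 0], 0.45], [[29, 22, 0], [0, 0, 0], 0.45], [[29, 22, 0], [0, 0, 0], 0.45], [[29, 22, 0], [0, 0, 0], 0.45], [[29, 20, 0], [0, 0, 0], 0.45], [[29, 15, 0], [0, 0, 0], 0.45], [[25, 10, 0], [0, 0, 0], 0.45], [[10, 5, 0], [0, 0, 0], 0.45]]'

```text
t: 1.77
eef_pos: [0.5861, 0.1553, 0.3476]
ee_rot: [3.14, 0.001, -0.246]
force: [-1.1, 0.9, -0.7]
width: 0.0393
```

```bash
python3 - <<'E'
from h import *
T=toolT(); a=arm.grab_frame('wrist'); np.save('w1.npy',a); np.save('w1T.npy',T); save(a,'w1'); print(T)
piv=np.array([.6288,-.1821,.094]);print(proj('wrist',piv,T))
E
```

```text
[[ 9.69877654e-01 -2.43589755e-01 -1.16964928e-03  5.86147100e-01]
 [-2.43590997e-01 -9.69877456e-01 -1.07082965e-03  1.55331133e-01]
 [-8.73573336e-04  1.32348978e-03 -9.99998743e-01  3.47558991e-01]
 [ 0.00000000e+00  0.00000000e+00  0.00000000e+00  1.00000000e+00]]
[560.88042062  79.84697418]
```

View pics/w1.png

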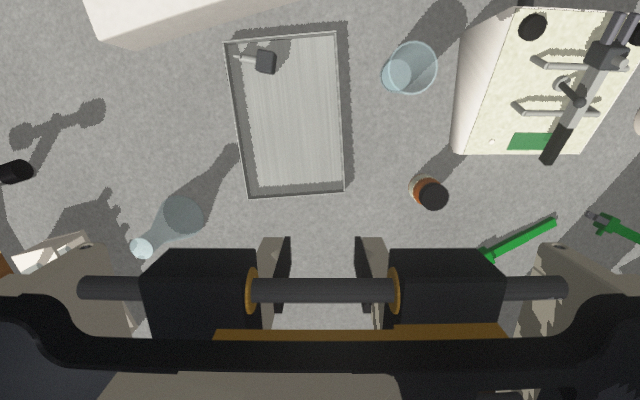

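The wrist view shows the tray rim corners at (224,42), (337,32), (249,198) and (344,191). The boss head is at (265,62), the toggle ball at (560,85), and the clamp handle end at (546,160).

```bash
cat >> h.py <<'E'
YAW=-.226; PIV=np.array([.6288,-.1821,.094]); RP=rz(YAW)@R.from_euler('y',-25,degrees=True).as_matrix()
def pw(p): return PIV+RP@(np.array(p)/1000)
def onpanel(name,u,v,h,T=None):
    o,d=ray(name,u,v,T); n=RP[:,2]; t=(h/1000-(o-PIV)@n)/(d@n); return RP.T@(o+d*t-PIV)*1000
RT=RP@np.diag([1,-1,-1.])
def go(p,Rt):
    T=toolT(); w=R.from_matrix(T[:3,:3].T@Rt).as_rotvec(degrees=True)
    print('tool shift mm',np.round(T[:3,:3].T@(np.array(p)-T[:3,3])*1000,1),'turn deg',np.round(w,2),'| in final axes',np.round(Rt.T@(np.array(p)-T[:3,3])*1000,1))
E
python3 - <<'E'
from h import *
T=np.load('w1T.npy')
q=[plane('wrist',u,v,.022,T) for u,v in [(224,42),(337,32),(249,198),(344,191)]]; print(np.round(q,3),np.mean(q,0))
for i,j in((0,2),(1,3)): d=q[i]-q[j]; print('x',np.linalg.norm(d),np.arctan2(d[1],d[0]))
for i,j in((0,1),(2,3)): d=q[i]-q[j]; print('y',np.linalg.norm(d),np.arctan2(-d[0],d[1]))
print(onpanel('wrist',546,163,43,T),onpanel('wrist',567,125,52,T))
Rt=RT@R.from_euler('z',-.02).as_matrix()
go(pw([-62,-4.2,137]),Rt)
E
```

```text
[[0.794 0.252 0.022]
 [0.765 0.088 0.022]
 [0.555 0.292 0.022]
 [0.527 0.132 0.022]] [0.66019836 0.19093254 0.022     ]
x 0.24262989242395694 -0.16686783498522229
x 0.24219605196344185 -0.1820576363050882
y 0.1669418240711053 -0.1729937718958675
y 0.16326088669700756 -0.17030337255821998
[-104.64677392   -6.74959243   43.        ] [-38.24479314   5.08381703  52.        ]
tool shift mm [  9.7 323.  155.9] turn deg [ 0.11 25.07 -2.26] | in final axes [-69.5 322.  142. ]
```

Call:
arm_command --motion '[[[1, 15, 2], [0, 0, 0], 0.45], [[1, 30, 5], [0, 0, 0], 0.45], [[1, 35, 5], [0, 0, 0], 0.45], [[1, 35, 5], [0, 0, 0], 0.45], [[1, 35, 5], [0, 0, 0], 0.45], [[1, 35, 5], [0, 0, 0], 0.45], [[1, 35, 5], [0, 0, 0], 0.45], [[1, 35, 5], [0, 0, 0], 0.45], [[1, 33, 5], [0, 0, 0], 0.45], [[1, 20, 5], [0, 0, 0], 0.45], [[0, 15, 5], [0, 0, 0], 0.45], [[0, 0, 4], [0, 4, -1], 0.45], [[0, 0, 0], [0, 6, -1], 0.45], [[0, 0, 0], [0, 6, 0], 0.45], [[0, 0, 0], [0, 5, 0], 0.45], [[0, 0, 0], [0, 4, 0], 0.45], [[-14, 0, 20], [0, 0, 0], 0.45], [[-14, 0, 20], [0, 0, 0], 0.45], [[-14, 0, 15], [0, 0, 0], 0.45], [[0, 0, 0], [0, 0, 0], 0.45]]'

```text
t: 3.48
eef_pos: [0.4973, -0.1553, 0.2207]
ee_rot: [3.137, -0.43, -0.207]
force: [-0.1, 0.5, -0.6]
width: 0.0396
```

```bash
python3 - <<'E'
from h import *
T=toolT(); a=arm.grab_frame('wrist'); np.save('w2.npy',a); np.save('w2T.npy',T); save(a,'w2'); print(RP.T@(T[:3,3]-PIV)*1000)
Rt=RT@R.from_euler('z',-.02).as_matrix()
go(pw([-62,-4.2,57]),Rt)
for p in [(-100,-4.5,52),(-40,-4.5,52),(-100,-4.5,34),(0,16,61)]: print(p,proj('wrist',pw(p),T))
E
```

```text
[-68.06354296  -3.33341404 171.55818781]
tool shift mm [  3.6   1.8 116. ] turn deg [-0.23  0.19 -0.13] | in final axes [  3.2   1.4 116. ]
(-100, -4.5, 52) [323.54810942 229.86855358]
(-40, -4.5, 52) [324.77894816 170.17801091]
(-100, -4.5, 34) [323.51455595 222.69094125]
(0, 16, 61) [301.57936378 125.76768648]
```

View pics/w2.png

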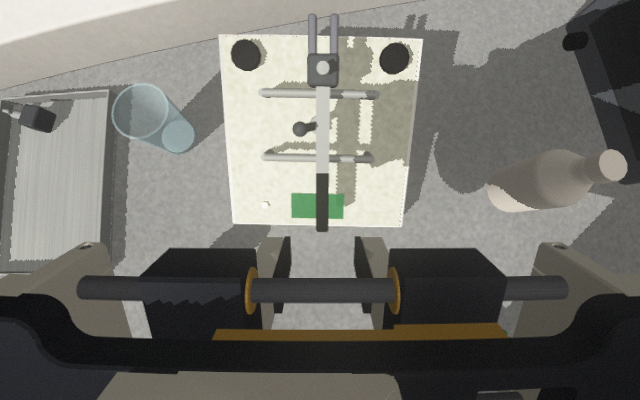

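The handle is centred between the jaws: its columns sit at 322, with the ends at rows 174 and 231, and it runs parallel to tool x. The toggle ball is at (300,128). Next I descend, close and read the force.

Call:
arm_command --motion '[[[2, 0, 12], [0, 0, 0], 0.45], [[3, 0, 20], [0, 0, 0], 0.45], [[0, 0, 20], [0, 0, 0], 0.45], [[0, 0, 20], [0, 0, 0], 0.45], [[0, 0, 18], [0, 0, 0], 0.45], [[0, 0, 12], [0, 0, 0], 0.45], [[0, 0, 8], [0, 0, 0], 0.45], [[0, 0, 6], [0, 0, 0], 0.45], [[0, 0, 0], [0, 0, 0], 0.45], [[0, 0, 0], [0, 0, 0], 0.45]]' --newtons 50

```text
t: 4.37
eef_pos: [0.5554, -0.1737, 0.1365]
ee_rot: [3.131, -0.441, -0.209]
force: [0.6, -1.4, -0.1]
width: 0.0391
```

```bash
python3 - <<'E'
from h import *
T=toolT(); print(RP.T@(T[:3,3]-PIV)*1000)
a=arm.grab_frame('wrist'); save(a,'w3')
s=arm.get_state(); print(s['force'],s['moment'],s['q'])
E
```

```text
[-48.55317321  -8.21312855  69.57082023]
[-0.32143874 -0.05827336  0.54571326] [ 0.32441215  1.39264151 -0.05552489] [-0.1507829   0.10178834 -1.01364881  1.16725262 -0.03769746  0.35160477]
```

View pics/w3.png

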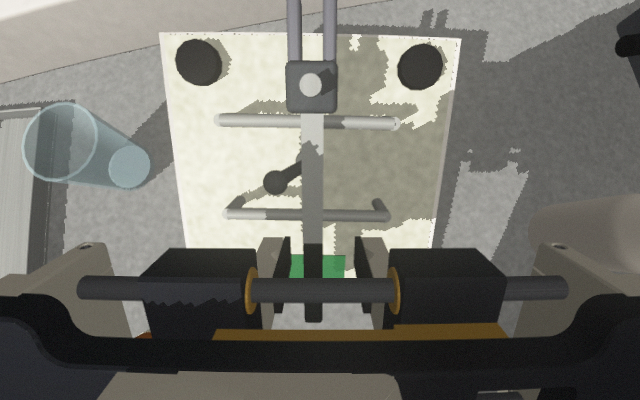

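The handle is in line, but joint 3 (-1.014) and joint 5 (-0.04) are at their limits. The full 25° tilt is not reachable here, so the pose is off by about 15 mm. I'll back off upward and use a smaller tilt of about 12°. That also splits the remaining tilt with the laydown.

Call:
arm_command --motion '[[[4, 0, -8], [0, 0, 0], 0.45], [[8, 0, -18], [0, -1, 0], 0.45], [[8, 0, -18], [0, -2, 0], 0.45], [[5, 0, -18], [0, -2, 0], 0.45], [[0, 0, -10], [0, -2, 0], 0.45], [[0, 0, 0], [0, -2, 0], 0.45], [[0, 0, 0], [0, -2, 0], 0.45], [[0, 0, 0], [0, -2, 0], 0.45], [[0, 0, 0], [0, 0, 0], 0.45], [[0, 0, 0], [0, 0, 0], 0.45]]'

```text
t: 5.25
eef_pos: [0.56, -0.1929, 0.1944]
ee_rot: [3.097, -0.281, -0.218]
force: [0.4, -0.7, -0.6]
width: 0.0397
```

```bash
cat >> h.py <<'E'
def Rtilt(deg,yaw): return rz(yaw)@R.from_euler('y',-deg,degrees=True).as_matrix()@np.diag([1,-1,-1.])
E
python3 - <<'E'
from h import *
T=toolT(); print(RP.T@(T[:3,3]-PIV)*1000, arm.get_state()['q'])
# yaw of clamp in world: horizontal direction of its x axis
x=RP@rz(.02)@[1,0,0]; yaw=np.arctan2(x[1],x[0]); print(yaw)
g=pw([-63,-3,54]);Rt=Rtilt(12,yaw); p=g-Rt[:,2]*.003
go(p-Rt[:,2]*.04,Rt); go(p,Rt)
E
```

```text
[-16.16116028 -25.91596959 118.34264886] [ 0.06872175  0.11608191 -0.56004298  0.20154288 -0.6467202   1.13189097]
-0.2039330813271744
tool shift mm [-33.1 -24.1  26.9] turn deg [ 2.72 -4.07 -0.87] | in final axes [-30.7 -23.2  30.3]
tool shift mm [-35.9 -26.   66.8] turn deg [ 2.72 -4.07 -0.87] | in final axes [-30.7 -23.2  70.3]
```

Call:
arm_command --motion '[[[0, 0, 0], [0, 0, 0], 0.45], [[0, 0, 0], [1, -1, 0], 0.45], [[0, 0, 0], [1, -2, -1], 0.45], [[0, 0, 0], [1, -1, 0], 0.45], [[-4, -4, 4], [0, 0, 0], 0.45], [[-9, -8, 9], [0, 0, 0], 0.45], [[-9, -8, 9], [0, 0, 0], 0.45], [[-8, -3, 8], [0, 0, 0], 0.45], [[0, 0, 0], [0, 0, 0], 0.45], [[0, 0, 0], [0, 0, 0], 0.45], [[0, 0, 0], [0, 0, 0], 0.45]]'

```text
t: 6.17
eef_pos: [0.5413, -0.1672, 0.159]
ee_rot: [-3.14, -0.21, -0.202]
force: [0.5, 0.0, -0.4]
width: 0.0397
```

```bash
cat >> h.py <<'E'
CY=-.2039
def pre(x,y,h,up,deg=12): # grasp point panel coords, standoff
    Rt=Rtilt(deg,CY); g=pw([x,y,h]); go(g-Rt[:,2]*(.003+up/1000),Rt)
E
python3 - <<'E'
from h import *
T=toolT(); s=arm.get_state(); print(RP.T@(T[:3,3]-PIV)*1000, s['q'],s['qd'])
pre(-63,-3,54,40); pre(-63,-3,54,0)
a=arm.grab_frame('wrist'); np.save('w4.npy',a); np.save('w4T.npy',T)
# dark shank columns at some rows: dark handle
g=a.mean(2)
for r in range(150,330,12): 
    print(r,''.join('#' if v<60 else '.' for v in g[r,285:360:2]))
E
```

```text
[-52.83079315  -5.04919213  96.31983352] [ 0.08233088  0.14914432 -0.55439782  0.09152255 -0.66677291  1.22040621] [-0.00638164  0.00096056  0.01777064 -0.00169545 -0.00372013  0.00138032]
tool shift mm [-0.3 -1.9  0.5] turn deg [-0.14 -0.04  0.1 ] | in final axes [-0.3 -1.9  0.5]
tool shift mm [-0.4 -1.8 40.5] turn deg [-0.14 -0.04  0.1 ] | in final axes [-0.3 -1.9 40.5]
150 ......................................
162 ......................................
174 ......................................
186 ......................................
198 ......................................
210 ..............########................
222 .............#########................
234 ..............#######.................
246 ###...........#######..............###
258 ###...........#######..............###
270 ###...........#######...............##
282 ######################################
294 ###...##...#..###.............#......#
306 ......................................
318 ......................................
```

Call:
arm_command --motion '[[[0, -1.5, 6], [0, 0, 0], 0.45], [[0, 0, 10], [0, 0, 0], 0.45], [[0, 0, 10], [0, 0, 0], 0.45], [[0, 0, 8], [0, 0, 0], 0.45], [[0, 0, 5], [0, 0, 0], 0.45], [[0, 0, 1], [0, 0, 0], 0.45], [[0, 0, 0], [0, 0, 0], 0.45], [[0, 0, 0], [0, 0, 0], 0.45]]'

```text
t: 6.88
eef_pos: [0.5496, -0.1674, 0.1192]
ee_rot: [-3.14, -0.209, -0.203]
force: [0.5, -0.5, 0.2]
width: 0.0395
```

```bash
python3 - <<'E'
from h import *
T=toolT(); s=arm.get_state(); print(s['q'],s['force']); pre(-63,-3,54,0)
print(RP.T@(T[:3,3]+.003*T[:3,2]-PIV)*1000,'tip',RP.T@(T[:3,3]+.022*T[:3,2]-PIV)*1000)
E
```

```text
[ 0.07974581  0.21237151 -0.58938465  0.10354092 -0.57011858  1.20714565] [ 0.47519431 -0.54154766  0.15455607]
tool shift mm [-0.1 -0.4 -0. ] turn deg [-0.13  0.03  0.08] | in final axes [-0.1 -0.4 -0. ]
[-62.92415322  -3.37422922  53.9457815 ] tip [-67.21112153  -3.24293919  35.43619842]
```

Call:
arm_command --motion '[[[0, 0, 0], [0, 0, 0], 0.05], [[0, 0, 0], [0, 0, 0], 0.05], [[0, 0, 0], [0, 0, 0], 0.05], [[0, 0, 0], [0, 0, 0], 0.05], [[0, 0, 0], [0, 0, 0], 0.05], [[0, 0, 0], [0, 0, 0], 0.05], [[0, 0, 0], [0, 0, 0], 0.05], [[0, 0, 0], [0, 0, 0], 0.05]]' --newtons 55

```text
t: 7.55
eef_pos: [0.5495, -0.1674, 0.1194]
ee_rot: [-3.139, -0.209, -0.202]
force: [-0.6, -0.2, 0.9]
width: 0.0112
```

Gripped: the width is 11.2 mm on the rubber. Now a slow lift, straight up.

Call:
arm_command --motion '[[[0, 0, -2], [0, 0, 0], 0.05], [[0, 0, -3], [0, 0, 0], 0.05], [[1, 0, -6], [0, 0, 0], 0.05], [[2, 0, -10], [0, 0, 0], 0.05], [[2, 0, -15], [0, 0, 0], 0.05], [[3, 0, -20], [0, 0, 0], 0.05], [[3, 0, -20], [0, 0, 0], 0.05], [[3, 0, -20], [0, 0, 0], 0.05], [[2, 0, -15], [0, 0, 0], 0.05], [[2, 0, -8], [0, 0, 0], 0.05], [[0, 0, 0], [0, 0, 0], 0.05], [[0, 0, 0], [0, 0, 0], 0.05]]'

```text
t: 8.55
eef_pos: [0.5423, -0.1661, 0.2392]
ee_rot: [-3.139, -0.209, -0.203]
force: [0.2, -0.1, -2.5]
width: 0.0112
```

```bash
python3 - <<'E'
from h import *
s=arm.get_state(); print(s['q'],s['force'],s['moment'],s['width'])
T=toolT(); a=arm.grab_frame('wrist'); b=arm.grab_frame('side')
np.save('w5.npy',a); np.save('w5T.npy',T)
c=cv2.resize(b[120:290,300:480],(423,400),interpolation=cv2.INTER_CUBIC)
save(np.hstack([cv2.resize(a,None,fx=.58,fy=1.0)[:, :371],c]),'lift')
E
```

```text
[ 0.08463895  0.0704583  -0.4332932   0.07392115 -0.86692883  1.24132793] [ 0.24248904 -0.10192494 -2.450756  ] [0.2057631  1.06303957 0.06870881] 0.011151599137267586
```

View pics/lift.png

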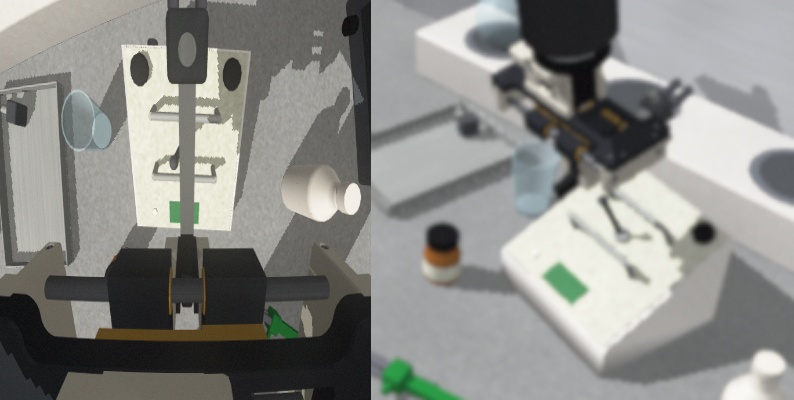

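The arm is off the bars, held by the handle, and the toggle still leans forward. I'll check for slip in the grip and work out the move to the tray.

```bash
cat >> h.py <<'E'
TC=np.array([.660,.190,0]);TY=-.174
def tray(x,y,z): return TC+rz(TY)@(np.array([x,y,z])/1000)
def traygo(x,y,h,deg=-10.5):
    Rt=Rtilt(deg,TY); go(tray(x,y,h)-Rt[:,2]*.003,Rt)
E
python3 - <<'E'
from h import *
T=np.load('w5T.npy')
for sl in (0,3,6): 
    a=np.radians(13-sl); x=109.5*np.cos(a)-16*np.sin(a); u=109.5*np.sin(a)+16*np.cos(a)
    print(sl,proj('wrist',(T@[x/1000,0,.003-u/1000,1])[:3],T))
traygo(-56,-32,105)
E
```

```text
0 [323.7608555   43.81825835]
3 [323.66328688  40.87731388]
6 [323.57225341  39.19046657]
tool shift mm [ -36.9 -338.8  125.9] turn deg [ -0.1  -22.35  -1.63] | in final axes [  23.1 -339.2  128. ]
```

Call:
arm_command --motion '[[[0, -10, 0], [0, 0, 0], 0.05], [[0, -20, 0], [0, 0, 0], 0.05], [[0, -28, 0], [0, 0, 0], 0.05], [[0, -30, 0], [0, 0, 0], 0.05], [[0, -30, 0], [0, 0, 0], 0.05], [[0, -30, 0], [0, 0, 0], 0.05], [[0, -30, 0], [0, 0, 0], 0.05], [[0, -30, 0], [0, 0, 0], 0.05], [[0, -30, 0], [0, 0, 0], 0.05], [[0, -30, 0], [0, 0, 0], 0.05], [[0, -30, 0], [0, 0, 0], 0.05], [[0, -21, 0], [0, -2, 0], 0.05], [[0, -13, 0], [0, -3, 0], 0.05], [[0, -7, 0], [0, -4, 0], 0.05], [[0, 0, 0], [0, -4, 0], 0.05], [[0, 0, 0], [0, -4, -0.8], 0.05], [[0, 0, 0], [0, -3.3, -0.8], 0.05], [[0, 0, 0], [0, -2, 0], 0.05], [[0, 0, 0], [0, 0, 0], 0.05], [[0, 0, 0], [0, 0, 0], 0.05]]'

```text
t: 10.32
eef_pos: [0.6108, 0.166, 0.2383]
ee_rot: [-3.139, 0.181, -0.175]
force: [0.3, -0.1, -2.0]
width: 0.0111
```

```bash
python3 - <<'E'
from h import *
s=arm.get_state(); print(s['q'],s['force'],s['width']); traygo(-56,-32,60); traygo(-56,-32,24.7)
E
```

```text
[ 0.5037105   0.39375952  0.0767846  -0.11736564 -1.39475228  0.92080623] [ 0.30395245 -0.08168397 -1.95801154] 0.011129719552168424
tool shift mm [ 20.6   0.4 174.5] turn deg [-0.18 -0.13 -0.04] | in final axes [ 21.   -0.2 174.4]
tool shift mm [ 27.    0.5 209.2] turn deg [-0.18 -0.13 -0.04] | in final axes [ 2.740e+01 -2.000e-01  2.092e+02]
```

Call:
arm_command --motion '[[[1, 0, 10], [0, 0, 0], 0.05], [[3, 0, 22], [0, 0, 0], 0.05], [[3, 0, 25], [0, 0, 0], 0.05], [[3, 0, 25], [0, 0, 0], 0.05], [[3, 0, 25], [0, 0, 0], 0.05], [[3, 0, 25], [0, 0, 0], 0.05], [[3, 0, 22], [0, 0, 0], 0.05], [[2, 0, 15], [0, 0, 0], 0.05], [[1, 0, 10], [0, 0, 0], 0.05], [[0, 0, 5], [0, 0, 0], 0.05], [[0, 0, 0], [0, 0, 0], 0.05], [[0, 0, 0], [0, 0, 0], 0.05]]'

```text
t: 11.32
eef_pos: [0.5999, 0.169, 0.056]
ee_rot: [-3.137, 0.179, -0.173]
force: [0.4, 0.2, -2.0]
width: 0.0112
```

```bash
python3 - <<'E'
from h import *
s=arm.get_state(); print(s['q'],s['force'],s['width']); traygo(-56,-32,24.7)
a=arm.grab_frame('wrist'); b=arm.grab_frame('side')
c=cv2.resize(b[110:250,240:400],(457,400),interpolation=cv2.INTER_CUBIC)
save(np.hstack([a[:, 150:490],c]),'tray1')
E
```

```text
[ 0.5150789   0.53585347 -0.13833221 -0.13620146 -1.03631242  0.96006027] [ 0.40168408  0.21186042 -1.99022427] 0.011215200389377913
tool shift mm [ 5.2  1.  27.8] turn deg [-0.28 -0.25  0.06] | in final axes [ 5.3  0.9 27.8]
```

View pics/tray1.png

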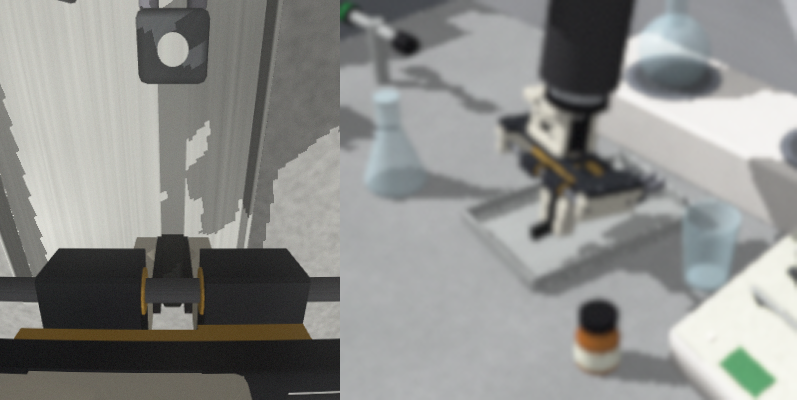

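The arm is above the tray, parallel to its walls and clear of the boss head. I lower it to about 7 mm above expected contact, then go slowly and watch the force.

Call:
arm_command --motion '[[[1, 1, 6], [0, 0, 0], 0.05], [[1, 0, 6], [0, 0, 0], 0.05], [[1, 0, 5], [0, 0, 0], 0.05], [[1, 0, 3], [0, 0, 0], 0.05], [[0, 0, 1], [0, 0, 0], 0.05], [[0, 0, 1], [0, 0, 0], 0.05], [[0, 0, 1], [0, 0, 0], 0.05], [[0, 0, 0], [0, 0, 0], 0.05]]'

```text
t: 12.08
eef_pos: [0.5992, 0.1679, 0.0317]
ee_rot: [-3.137, 0.18, -0.173]
force: [-0.3, 0.4, -2.5]
width: 0.012
```

Call:
arm_command --motion '[[[0, 0, 1], [0, 0, 0], 0.05], [[0, 0, 1], [0, 0, 0], 0.05], [[0, 0, 0], [0, 0, 0], 0.05]]'

```text
t: 12.33
eef_pos: [0.5988, 0.168, 0.0298]
ee_rot: [-3.137, 0.18, -0.173]
force: [0.2, -0.1, -2.5]
width: 0.0115
```

Call:
arm_command --motion '[[[0, 0, 1], [0, 0, 0], 0.05], [[0, 0, 0.5], [0, 0, 0], 0.05], [[0, 0, 0], [0, 0, 0], 0.05]]'

```text
t: 12.58
eef_pos: [0.5985, 0.168, 0.0283]
ee_rot: [-3.137, 0.18, -0.173]
force: [-0.8, -0.3, -2.3]
width: 0.0118
```

Call:
arm_command --motion '[[[0, 0, 0.5], [0, 0, 0], 0.05], [[0, 0, 0.5], [0, 0, 0], 0.05], [[0, 0, 0], [0, 0, 0], 0.05]]'

```text
t: 12.83
eef_pos: [0.5985, 0.168, 0.0275]
ee_rot: [-3.137, 0.18, -0.173]
force: [-0.4, -1.1, -1.6]
width: 0.0119
```

Call:
arm_command --motion '[[[0, 0, 0.5], [0, 0, 0], 0.05], [[0, 0, 0], [0, 0, 0], 0.05]]'

```text
t: 13.0
eef_pos: [0.5985, 0.1681, 0.0274]
ee_rot: [-3.137, 0.18, -0.173]
force: [-0.9, -0.3, 0.7]
width: 0.0119
```

Call:
arm_command --motion '[[[0, 0, 0.5], [0, 0, 0], 0.05], [[0, 0, 0], [0, 0, 0], 0.05]]'

```text
t: 13.17
eef_pos: [0.5985, 0.1681, 0.0273]
ee_rot: [-3.137, 0.179, -0.173]
force: [-1.5, -0.7, 4.9]
width: 0.0113
```

```bash
python3 - <<'E'
from h import *
s=arm.get_state(); print(s['eef_pos'],s['force'],s['moment'],s['width'])
E
```

```text
[0.59852495 0.16807014 0.02729683] [-1.53354728 -0.66840254  4.9131762 ] [-0.26622892  0.45612242  0.09954647] 0.011282688850264327
```

Call:
arm_command --motion '[[[0, 0, 0.6], [0, 0.5, 0], 0.05], [[0, 0, 0], [0, 0, 0], 0.05]]'

```text
t: 13.33
eef_pos: [0.5984, 0.1681, 0.0273]
ee_rot: [-3.137, 0.17, -0.173]
force: [-2.2, -0.3, 8.5]
width: 0.0115
```

```bash
python3 - <<'E'
from h import *
s=arm.get_state(); print(s['eef_pos'],s['ee_rot'],s['force'],s['moment'],s['width'])
E
```

```text
[0.59841223 0.1681081  0.02729059] [-3.13677126  0.17010797 -0.17275391] [-2.19249944 -0.26274915  8.54879661] [-0.26175784  1.02394572  0.08341434] 0.011526598620461095
```

Both ends now carry load. I take most of the press off, then open.

Call:
arm_command --motion '[[[0, 0, -1], [0, 0, 0], 0.05], [[0, 0, 0], [0, 0, 0], 0.2], [[0, 0, 0], [0, 0, 0], 0.3], [[0, 0, 0], [0, 0, 0], 0.4], [[0, 0, 0], [0, 0, 0], 0.45], [[0, 0, 0], [0, 0, 0], 0.45], [[0, 0, 0], [0, 0, 0], 0.45], [[0, 0, 0], [0, 0, 0], 0.45]]'

```text
t: 14.0
eef_pos: [0.5983, 0.168, 0.0267]
ee_rot: [-3.137, 0.171, -0.174]
force: [0.5, -0.1, 0.4]
width: 0.0392
```

Call:
arm_command --motion '[[[0, 0, -4], [0, 0, 0], 0.45], [[0, 0, -10], [0, 0, 0], 0.45], [[0, 0, -20], [0, 0, 0], 0.45], [[0, 0, -25], [0, 0, 0], 0.45], [[0, 0, -30], [0, 0, 0], 0.45], [[0, 0, -30], [0, 0, 0], 0.45], [[0, 0, -30], [0, 0, 0], 0.45], [[0, 0, -30], [0, 0, 0], 0.45], [[0, 0, -10], [0, 3, 0], 0.2], [[0, 0, 0], [0, 4, 0], 0.0], [[0, 0, 0], [0, 3, 0], 0.0], [[0, 0, 0], [0, 0, 0], 0.0]]'

```text
t: 15.0
eef_pos: [0.6289, 0.1617, 0.2152]
ee_rot: [-3.136, -0.007, -0.173]
force: [-1.4, -0.6, -0.1]
width: 0.0183
```

```bash
python3 - <<'E'
from h import *
s=arm.get_state(); print(s['eef_pos'],s['ee_rot'],s['force'],s['moment'],s['width'],s['q'])
T=toolT(); a=arm.grab_frame('wrist'); np.save('w6.npy',a); np.save('w6T.npy',T); b=arm.grab_frame('top')
np.save('top1.npy',b)
c=cv2.resize(b[120:230,210:430],(400,200),interpolation=cv2.INTER_CUBIC)
o=np.zeros((400,800,3),np.uint8); o[:,:400]=a[:,150:550]; o[:200,400:]=c; save(o,'placed')
E
```

```text
[0.62886707 0.16165721 0.2152051 ] [-3.13569341 -0.00730024 -0.17340706] [-1.36801305 -0.57425689 -0.087102  ] [-0.07771139  0.15191742 -0.05088789] 0.018308310781923697 [ 5.51720990e-01  3.33347018e-01 -1.03483595e-01  4.72862796e-04
 -1.12458962e+00  8.45487750e-01]
```

View pics/placed.png

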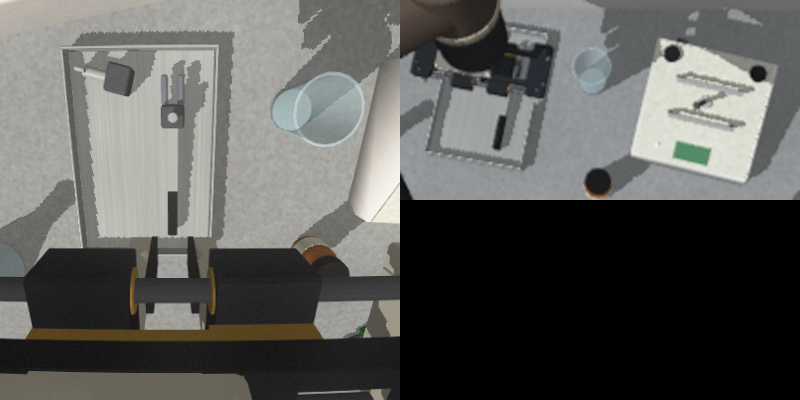

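The arm lies flat in the tray at crop (173,110–235), parallel to the wall and clear of the boss head at (118,78). Beaker and jar stand undisturbed, and the toggle still leans forward. Next, above the toggle.

```bash
python3 - <<'E'
from h import *
T2=np.load('w2T.npy')
p,r=tri(ray('top',373,177.6),ray('wrist',300,128,T2)); print('ball',RP.T@(p-PIV)*1000,r)
b=pw([0,16.5,61]); Rt=Rtilt(20,YAW)
go(b-Rt[:,2]*(.008+.06),Rt)
E
```

```text
ball [-0.42138243 16.47215609 66.03274636] [np.float64(0.0008916448599526583), np.float64(0.0008916448599529237)]
tool shift mm [ 10.6 319.7  -0.4] turn deg [-0.82 19.83  2.93] | in final axes [ 25.3 318.7  10.5]
```

Call:
arm_command --motion '[[[0, 8, -12], [0, 0, 0], 0.27], [[0, 18, -14], [0, 0, 0], 0.27], [[1, 28, -14], [0, 0, 0], 0.27], [[1, 32, 0], [0, 0, 0], 0.27], [[1, 32, 0], [0, 0, 0], 0.27], [[1, 32, 0], [0, 0, 0], 0.27], [[1, 32, 0], [0, 0, 0], 0.27], [[1, 32, 0], [0, 0, 0], 0.27], [[1, 32, 0], [0, 0, 0], 0.27], [[1, 30, 0], [0, 0, 0], 0.27], [[1, 24, 0], [0, 3, 0], 0.27], [[1, 15, 0], [0, 4, 1], 0.27], [[1, 5, 0], [-0.4, 4, 1], 0.27], [[0, 0, 0], [-0.4, 4, 1], 0.27], [[0, 0, 0], [0, 3, 0], 0.27], [[0, 0, 0], [0, 2, 0], 0.27], [[-3, 0, 10], [0, 0, 0], 0.27], [[-4, 0, 10], [0, 0, 0], 0.27], [[0, 0, 0], [0, 0, 0], 0.27], [[0, 0, 0], [0, 0, 0], 0.27]]'

```text
t: 16.77
eef_pos: [0.5852, -0.1569, 0.2314]
ee_rot: [3.14, -0.352, -0.229]
force: [-0.9, -0.2, 0.0]
width: 0.0234
```

```bash
python3 - <<'E'
from h import *
T=toolT(); s=arm.get_state(); print(s['q'],s['width'],RP.T@(T[:3,3]-PIV)*1000)
a=arm.grab_frame('wrist'); np.save('w7.npy',a); np.save('w7T.npy',T)
print('pred ball',proj('wrist',pw([0,16.5,63]),T),'bars',[np.round(proj('wrist',pw(p),T)) for p in [(30,52,34),(30,-52,34),(-30,52,34),(-30,-52,34)]])
save(a[100:300,220:420].repeat(3,0).repeat(3,1),'w7')
E
```

```text
[ 0.12994734  0.07118606 -0.53864743  0.20669617 -0.6409607   1.06537274] 0.023381769012882306 [ 14.45213062  14.7967681  144.83619377]
pred ball [320.25156496 222.13166239] bars [array([280., 177.]), array([397., 177.]), array([284., 236.]), array([391., 235.])]
```

View pics/w7.png

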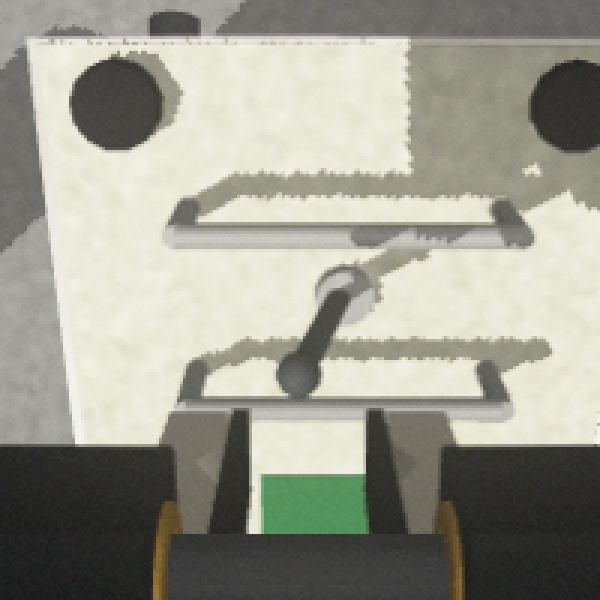

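The ball is at full-image pixel (319.3,225), within about 3 px of the prediction and roughly 2.5 mm left of the jaw centre. The bat leans to +y.

```bash
python3 - <<'E'
from h import *
T2=np.load('w2T.npy');T=np.load('w7T.npy')
p,r=tri(ray('top',373,177.6),ray('wrist',300,128,T2),ray('wrist',319.3,225,T)); b=RP.T@(p-PIV)*1000; print('ball',b,r)
q=T[:3,:3].T@(p-T[:3,3])*1000; print('ball in tool',q)
n=T[:3,:3].T@RP[:,2]; print('normal in tool',n)
# tips (0,0,22) to ball centre minus 10 along tool z further
print('shift for tips 10 past centre', q-[0,0,22]+[0,0,10])
E
```

```text
ball [-0.48303642 16.72434001 67.00773859] [np.float64(0.001178312045972262), np.float64(0.0009107891908304007), np.float64(0.0005582110368447683)]
ball in tool [-8.30540414 -2.12868655 78.80692951]
normal in tool [-0.0845698   0.0031077  -0.99641271]
shift for tips 10 past centre [-8.30540414 -2.12868655 66.80692951]
```

Call:
arm_command --motion '[[[-4, -2, 10], [0, 0, 0], 0.27], [[-4, -0.3, 15], [0, 0, 0], 0.27], [[0, 0, 13], [0, 0, 0], 0.27], [[0, 0, 8], [0, 0, 0], 0.27], [[0, 0, 6], [0, 0, 0], 0.27], [[0, 0, 6], [0, 0, 0], 0.27], [[0, 0, 6], [0, 0, 0], 0.27], [[0, 0, 6], [0, 0, 0], 0.27], [[0, 0, 0], [0, 0, 0], 0.27], [[0, 0, 0], [0, 0, 0], 0.27]]'

```text
t: 17.65
eef_pos: [0.602, -0.1574, 0.1619]
ee_rot: [3.14, -0.352, -0.228]
force: [-0.3, -0.2, 1.1]
width: 0.0237
```

```bash
python3 - <<'E'
from h import *
T=toolT(); s=arm.get_state(); print(s['q'],s['width'],s['force'],RP.T@(T[:3,3]-PIV)*1000,'tip',RP.T@(T[:3,3]+.022*T[:3,2]-PIV)*1000)
a=arm.grab_frame('wrist'); np.save('w8.npy',a); np.save('w8T.npy',T)
save(a[180:320,250:390].repeat(4,0).repeat(4,1),'w8')
E
```

```text
[ 0.11743476  0.17237626 -0.62302586  0.26972687 -0.45798335  1.00164158] 0.023733376840324304 [-0.28922639 -0.19438041  1.06537707] [-1.31734871e-02  1.80951126e+01  7.49377463e+01] tip [-1.87730608 18.05115396 53.01690969]
```

View pics/w8.png

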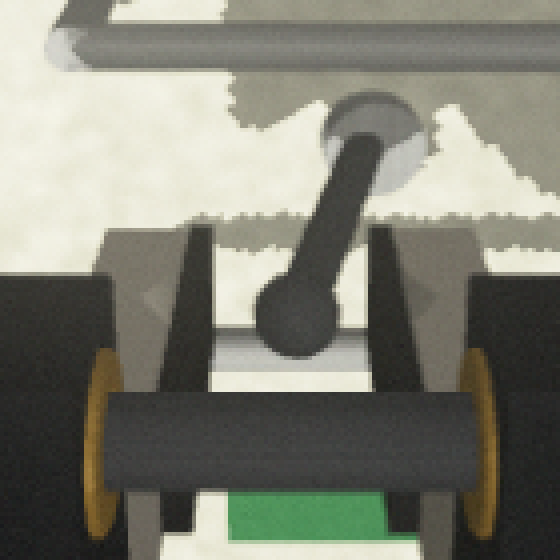

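The ball sits between the jaws, with about 6.5 mm gap on the +y finger and about 5 mm on the other. I push towards panel -y (tool +y). Contact should come after about 6.5 mm, and the spring should let go about 13.5 mm after that.

Call:
arm_command --motion '[[[0, 2, 0], [0, 0, 0], 0.27], [[0, 2, 0], [0, 0, 0], 0.27], [[0, 2, 0], [0, 0, 0], 0.27], [[0, 2, 0], [0, 0, 0], 0.27], [[0, 1, 0], [0, 0, 0], 0.27], [[0, 0, 0], [0, 0, 0], 0.27]]'

```text
t: 18.2
eef_pos: [0.6008, -0.1652, 0.1628]
ee_rot: [-3.141, -0.354, -0.228]
force: [-1.1, 8.8, 1.4]
width: 0.0237
```

Call:
arm_command --motion '[[[0, 1.5, 0], [0, 0, 0], 0.27], [[0, 1.5, 0], [0, 0, 0], 0.27], [[0, 1, 0], [0, 0, 0], 0.27], [[0, 0, 0], [0, 0, 0], 0.27]]'

```text
t: 18.53
eef_pos: [0.6002, -0.1692, 0.1632]
ee_rot: [-3.141, -0.355, -0.227]
force: [1.4, 3.3, 3.2]
width: 0.0233
```

Call:
arm_command --motion '[[[0, 1, 0], [0, 0, 0], 0.27], [[0, 1, 0], [0, 0, 0], 0.27], [[0, 1, 0], [0, 0, 0], 0.27], [[0, 0, 0], [0, 0, 0], 0.27]]'

```text
t: 18.87
eef_pos: [0.598, -0.1733, 0.162]
ee_rot: [3.14, -0.351, -0.229]
force: [0.1, 2.1, 1.5]
width: 0.0236
```

Call:
arm_command --motion '[[[0, 0.7, 0], [0, 0, 0], 0.27], [[0, 0.7, 0], [0, 0, 0], 0.27], [[0, 0, 0], [0, 0, 0], 0.27]]'

```text
t: 19.12
eef_pos: [0.5976, -0.1746, 0.1617]
ee_rot: [3.14, -0.351, -0.229]
force: [0.2, 1.2, 0.1]
width: 0.024
```

Call:
arm_command --motion '[[[0, 0.7, 0], [0, 0, 0], 0.27], [[0, 0, 0], [0, 0, 0], 0.27]]'

```text
t: 19.28
eef_pos: [0.5976, -0.1751, 0.1619]
ee_rot: [3.14, -0.351, -0.229]
force: [0.5, 1.4, 0.6]
width: 0.0237
```

```bash
python3 - <<'E'
from h import *
T=toolT(); s=arm.get_state(); print(s['t'],s['force'],RP.T@(T[:3,3]-PIV)*1000)
a=arm.grab_frame('wrist'); np.save('w9.npy',a)
g0=np.load('w8.npy').mean(2); g=a.mean(2)
for n,gg in(('before',g0),('now',g)):
  for r in (250,255,259,263): 
    print(n,r,''.join('#' if v<75 else '.' for v in gg[r,295:350]))
E
```

```text
19.2833 [0.48507842 1.36275197 0.58166308] [-0.27753266 -0.20170439 75.01989877]
before 250 ########...............###############.........########
before 255 ########............###################........########
before 259 ########...........##########.#########........########
before 263 #########..........####################.......#########
now 250 ########.....############......................########
now 255 ###########################....................########
now 259 ############################...................########
now 263 ############################..................#########
```

The finger is touching the ball and the force has faded to about 1.4 N. The ball has moved about 11.5 mm, so about 0.115 rad, and needs slightly more.

Call:
arm_command --motion '[[[0, 0.7, 0], [0, 0, 0], 0.27], [[0, 0.7, 0], [0, 0, 0], 0.27], [[0, 0, 0], [0, 0, 0], 0.27]]'

```text
t: 19.58
eef_pos: [0.5975, -0.1764, 0.1621]
ee_rot: [3.141, -0.352, -0.228]
force: [-0.8, 0.6, -0.1]
width: 0.0238
```

```bash
cat > ball.py <<'E'
from h import *
T=toolT(); s=arm.get_state(); print(s['t'],s['force'],RP.T@(T[:3,3]-PIV)*1000)
g=arm.grab_frame('wrist').mean(2)
for r in (250,255,259,263): print(r,''.join('#' if v<75 else '.' for v in g[r,295:350]))
E
python3 ball.py
```

```text
19.5833 [-0.8334394   0.62469205 -0.10149214] [ 3.59011058e-02 -1.46630612e+00  7.51662524e+01]
250 ########.....############......................########
255 ###########################....................########
259 ############################...................########
263 #############################.................#########
```

Call:
arm_command --motion '[[[0, 0.6, 0], [0, 0, 0], 0.27], [[0, 0.6, 0], [0, 0, 0], 0.27], [[0, 0, 0], [0, 0, 0], 0.27]]'

```text
t: 19.88
eef_pos: [0.5973, -0.1775, 0.1621]
ee_rot: [3.141, -0.352, -0.228]
force: [0.2, 0.3, 0.7]
width: 0.0235
```

```bash
python3 ball.py
```

```text
19.8833 [0.17038584 0.29550158 0.69084909] [ 6.00359041e-03 -2.62255855e+00  7.51685737e+01]
250 ########......###########......................########
255 ############################...................########
259 #############################..................########
263 #############################.................#########
```

Call:
arm_command --motion '[[[0, 0.6, 0], [0, 0, 0], 0.27], [[0, 0, 0], [0, 0, 0], 0.27], [[0, 0, 0], [0, 0, 0], 0.27]]'

```text
t: 20.18
eef_pos: [0.5972, -0.1781, 0.1622]
ee_rot: [3.141, -0.352, -0.228]
force: [0.1, -0.2, -0.0]
width: 0.0233
```

```bash
python3 ball.py
```

```text
20.1833 [ 0.11211886 -0.2457974  -0.04101444] [ 4.82514184e-02 -3.14936784e+00  7.52064151e+01]
250 ########......############.....................########
255 ########...##################..................########
259 #########.####################.................########
263 ##############################................#########
```

Call:
arm_command --motion '[[[0, 0, 0], [0, 0, 0], 0.27], [[0, 0, 0], [0, 0, 0], 0.27], [[0, 0, 0], [0, 0, 0], 0.27], [[0, 0, 0], [0, 0, 0], 0.27]]'

```text
t: 20.57
eef_pos: [0.5972, -0.178, 0.1622]
ee_rot: [3.141, -0.352, -0.228]
force: [-0.3, -0.5, -0.3]
width: 0.0238
```

```bash
python3 ball.py
```

```text
20.5667 [-0.34568699 -0.46896373 -0.34139573] [ 0.10538127 -3.08801329 75.19477273]
250 ########.........###########...................########
255 ########......##################...............########
259 ########....#####################..............########
263 #########...#####################.............#########
```

The ball has left the finger and is moving by itself towards off. I wait for it to settle.

Call:
arm_command --motion '[[[0, 0, 0], [0, 0, 0], 0.27], [[0, 0, 0], [0, 0, 0], 0.27], [[0, 0, 0], [0, 0, 0], 0.27], [[0, 0, 0], [0, 0, 0], 0.27], [[0, 0, 0], [0, 0, 0], 0.27], [[0, 0, 0], [0, 0, 0], 0.27], [[0, 0, 0], [0, 0, 0], 0.27], [[0, 0, 0], [0, 0, 0], 0.27], [[0, 0, 0], [0, 0, 0], 0.27], [[0, 0, 0], [0, 0, 0], 0.27], [[0, 0, 0], [0, 0, 0], 0.27], [[0, 0, 0], [0, 0, 0], 0.27]]'

```text
t: 21.62
eef_pos: [0.5972, -0.178, 0.1622]
ee_rot: [3.141, -0.352, -0.228]
force: [-1.2, -1.3, 1.0]
width: 0.0239
```

```bash
python3 ball.py
```

```text
21.6167 [-1.16502748 -1.31806764  1.00277073] [ 0.11512614 -3.0532218  75.19859108]
250 ########...........############................########
255 ########.........##################............########
259 ########........####################...........########
263 #########.......####################..........#########
```

Settled clear of both fingers, with gaps of about 8 and 11 px (5 and 7 mm), as expected for off. I withdraw straight along the tool axis.

Call:
arm_command --motion '[[[0, 0, -5], [0, 0, 0], 0.27], [[0, 0, -10], [0, 0, 0], 0.27], [[0, 0, -15], [0, 0, 0], 0.27], [[0, 0, -20], [0, 0, 0], 0.27], [[5, 0, -25], [0, 0, 0], 0.27], [[5, 0, -20], [0, 0, 0], 0.27], [[0, 0, 0], [0, 0, 0], 0.27], [[0, 0, 0], [0, 0, 0], 0.27]]'

```text
t: 22.33
eef_pos: [0.575, -0.1724, 0.2575]
ee_rot: [-3.141, -0.356, -0.229]
force: [-0.7, 0.4, -0.5]
width: 0.0241
```

```bash
python3 - <<'E'
from h import *
T=toolT(); s=arm.get_state(); print(s['t'],s['force'],s['eef_pos'])
a=arm.grab_frame('wrist'); b=arm.grab_frame('top'); np.save('w10.npy',a);np.save('w10T.npy',T)
o=np.zeros((400,800,3),np.uint8); o[:,:440]=a[:,100:540]; o[:300,440:]=cv2.resize(b[120:220,215:335],(360,300),interpolation=cv2.INTER_CUBIC); save(o,'end')
E
```

```text
22.3333 [-0.69053235  0.42686738 -0.54099178] [ 0.57496795 -0.17241007  0.2574651 ]
```

View pics/end.png

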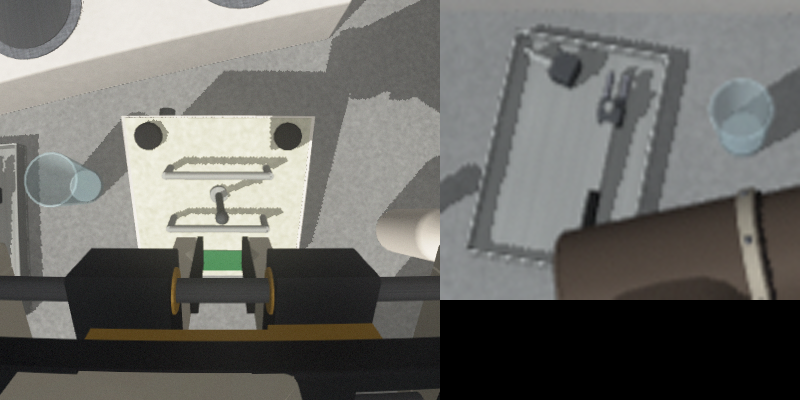

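The toggle stands nearly upright, with its ball at (322,218) and base at (318,192) in full-image pixels. One number check, then I hand in.

```bash
python3 - <<'E'
from h import *
T=np.load('w10T.npy')
print('ball now',onpanel('wrist',322,218,64,T),'start',onpanel('wrist',319.3,225,62,np.load('w7T.npy')),'pivot',onpanel('wrist',318,192,4,T))
print(arm.get_state()['force']); print(arm.job_done())
E
```

```text
ball now [-3.26460723 -2.16832834 64.        ] start [-3.23600494 17.32096702 62.        ] pivot [-0.53692655  2.25730356  4.        ]
[-0.16227731 -0.30226239  0.32871637]
the job is handed in; nothing more can be done
None
```

The clamp arm lies flat in the steel tray and the toggle is at off. The job was handed in at about 22.4 s, with the gripper clear of everything.

- **Clamp arm:** I lifted it by the rubber handle and lowered it until both ends touched the tray, then released it. The pictures show it inside the tray, parallel to the long wall and clear of the boss head. In the last top view the robot's arm hides the tip of the handle, but the view just after release showed all of it.
- **Toggle:** With the clamp arm in the tray, I pushed the ball in small steps with one finger, keeping the other finger close by on the far side. The push force faded to nothing, and the toggle then dropped by itself. The ball moved 19.5 mm from its forward position; forward to off should be about 18.9 mm. It stands leaning about 4 mm towards reverse, as expected from the switch being crooked, and it never flipped to reverse.
- **Other objects:** In the pictures taken along the way, the beaker, jar and boss head look undisturbed, and the flask and bottle were never approached. The green look-alikes were not touched.

- **First reach failed:** The first reach for the handle at the full 25° tilt ran into the arm's joint limits and ended about 15 mm off. It touched nothing, so I backed off and gripped at 12° instead.
- **Controller estimate:** The controller's position as I measured it is about 2 mm off along y, so I judged the toggle by how far it moved rather than by its absolute position.
- **Picture budget:** I viewed 12 pictures, two over the budget of 10.

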